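Bundle three battery-module channels, flanges interlocked

ROBOT

A 6-joint arm with a two-finger parallel gripper is mounted at the origin on the work surface. World frame = base frame: x ahead of the robot, y to its left, z up, the work surface at z = 0. Lengths are in m, angles in rad, forces in N, time in s.
With the tool pointing down it reaches from about 0.35 to 0.8 m from the base axis. Payload 7.3 kg.
Tool frame: the origin (TCP) lies at the very end of the fingers, on their centre line; the grasp point (between the pads) lies pinch_z behind it (pinch_z is the distance from the TCP to the grasp point, in m); z points along the fingers, y is the line along which they close (so a half turn about z gives the same grasp; the last joint's range is limited). The gripper opens to 85 mm and grips with 20 to 120 N. Pads are 22 mm wide; open, the fingers measure 114 mm over their backs; the gripper's body (76 mm by 85 mm) begins 54 mm behind the grasp point. The pads swing forward as they close: fully open they stand 13 mm farther back than shut.
Start: joints at [-1.43, 0.342, 1.524, -0, 1.275, -0.146], TCP at [0.149, -0.504, 0.195] pointing down, gripper open.
Joint ranges: [-2.53, 2.53], [-0.77, 2.02], [0.04, 2.7], [-1, 4.14], [0.28, 2.66], [-3.11, 3.11]. Speed limits (rad/s): [2.57, 2.57, 3.14, 3.14, 3.14, 3.14].

INTERFACE

Orientations are given as a rotation vector (axis times angle).
In Python, from plant import read_state, grab_frame, camera_model, job_done, pinch_z gives the robot as it stands. The module is installed in compiled form; this text tells all that it offers.
- The arm moves only by the tool carry_out, never from a script. Its argument "commands" is a list of rows, each a list of 5 numbers: the shift along the tool's x, y, z scaled (see below), then the turn about the tool's z scaled (see below), then the closure, from 0 (fully open) to 1 (shut). A call has 1 to 5 rows; each row shifts and turns the commanded pose from where the row before left it, along the tool's axes as they then stand; what a row does not reach is not made up. The controller multiplies each number of a shift by 0.05 m and each number of a turn by 4 degrees. A row lasts 1/10 s, in which the tool goes at most 50 mm and 8.59 degrees, less where a joint would pass 70% of its speed; a pose out of reach is approached as far as the arm can. A call with a number of a shift or a turn outside -1 to 1 is refused whole. A call with a gripper value outside its range is refused whole. The fingers move at their own pace and stop on an object; "force" is the grip in N (left out, the last holds). Time passes only in rows, so rows that do not move let the fingers close. It gives the time, the measured TCP pose, the force, the opening and the grip force at its end, in the units of the state.
- read_state(): the state, without advancing time (a new reading comes with each control period).
- grab_frame(name): name is "scene" or "top" or "wrist"; returns (picture, depth): 420x560x3 uint8, red, green, blue; 420x560 float32, m along the optical axis (not along the pixel's ray), 0 where there is no reading.
- camera_model(name): a dict with "mtx" (3x3 intrinsics, pixels), "T" (4x4, takes a point from camera to world coordinates); the wrist camera has in their place "mount" (4x4, takes a point from camera to tool coordinates, whose origin is the TCP and whose axes are the flange's). Camera axes: x right, y down, z forward; pixel columns grow to the right and rows downward; lengths in m; the calibration is good to about 2 mm. The wrist camera is an equidistant fisheye: a pixel r from the principal point sees the ray r / f radians off the axis. A picture is of the moment at which its call begins: read the wrist's pose just before it. camera_model takes no time and is no camera call.
- job_done(): hands the job in; it is judged then, once.
The state is a dict: "clock": time; "q": joint angles; "qvel": joint speeds; "effort": joint torques, N m; "position": TCP position; "eef_rot": TCP orientation; "contact_force": force on the tool from outside, world axes, zero at the start; "moment": the same for the moment, N m; "opening": finger opening in m; "grip_force": force on a finger pad.
Only numpy, scipy, OpenCV 4.12 (cv2) and the standard library are available. Lean on these libraries where they do the work, as an engineer would, in place of code of your own. Each camera call takes 0.05 s, during which the arm holds its last target. There are 200 camera calls.

TASK

Finish the bundle of stripped battery-module channels in the blue cradle: lay the loose black channel in it, open side up, and push it snug, flange against flange, beside the black one that lies there against the posts and stays against them. Turn the orange channel over and lay it open side down along the middle of the pair, so that one of its flanges stands in each black trough and it sits level and fully home, straight with them and with the ends of all three in line to about a centimetre. Leave the purple packs, the extinguisher, the tile tester and the steel sleeve where they are.

Things in the scene. Friction and masses are not known exactly. Their poses are not given: they have to be found in the camera images.
- cradle: fixed blue bundling cradle: plate 170 (x) by 200 mm (y), 4 thick; two bearer bars along y at x = -45 and +45 mm, 26 mm wide, y from -95 to +95 mm, tops 16 mm above the bench; a post at each bearer's +y end, inner face y = +81 mm, top 48 mm above the bench. Origin on the bench under the plate's centre, z up. Channels lie across the bearers, length along x
- cover_mid (a point): centre of the orange U-channel's outer box; 150 mm long, 60 mm wide over its two flanges, 40 mm high, every wall 4 mm thick, about 0.22 kg. Lies open side up at first. x along it, y across the flanges, z from web to open side. Same end for end; stands on an end, but tips easily to the web side. Home across the pair this point is 40 mm above the bench, flange edges on the black webs, web on the black flange edges
- tray_set_mid (a point): centre of the outer box of the black U-channel already in the cradle (loose, open side up, at most 1 mm from the posts, 36 mm above the bench): 150 mm long, 60 mm wide over its two flanges, 40 mm high, every wall 4 mm thick, about 0.22 kg. x along it, y across (as the cradle's), z to the open side
- tray_loose_mid (a point): centre of the other black U-channel's outer box; 150 mm long, 60 mm wide over its two flanges, 40 mm high, every wall 4 mm thick, about 0.22 kg. Lies on the bench open side up at first. x along it, y across the flanges, z to the open side; same end for end. Snug beside the first, its centre is 60 mm from the first's, towards the cradle's -y
- pack0: purple lithium drill pack, loose, bystander: 115 x 75 mm, 69 mm high; origin under its centre
- pack1: purple lithium drill pack, loose, bystander: 115 x 75 mm, 69 mm high; origin under its centre
- pack2: purple lithium drill pack, loose, bystander: 115 x 75 mm, 69 mm high; origin under its centre
- extinguisher: stubby green fire extinguisher, loose, bystander: 105 mm diameter, 240 mm high; origin under its centre
- tester: white ceramic tile tester, loose, bystander: 150 x 110 mm, 46 mm high, a white tile with two brass strips and a meter on a grey base; origin under its centre
- sleeve: steel cell sleeve, loose, bystander: upright tube 52 mm diameter, 85 mm high; origin under its centre
There are look-alikes about, which are no part of the job. What is shaped like the part that bears tray_loose_mid but green or yellow is not meant.

How it is judged:
By the outcome, as a careful person would: the job done as asked, in the order asked, and still so for the second after the job is handed in, with the robot touching nothing.
It also fails if it takes over 72 s, if anything falls off the work surface, if the arm or the gripper's body presses on something with over 40 N, if the wrist force passes 120 N, or if a joint passes its speed limit or range.

## Working session

There is one attempt and no reset: what is moved stays moved. The work goes in short steps, Python scripts to look and compute and a tool call to move; the robot and the scene stay as the last step left them, time stands still between calls to the robot, and variables do not carry over. Pictures are saved under pics/ and viewed, at most 10 in all, crops included, and the job is handed in when it is done.

Besides the shell and the picture viewer there is one more tool, called as name(argument=value, ...), one argument or row to a line, values as JSON. carry_out: Moves the arm, as the interface text tells. Shifts and turns lie within -1 to 1; 1 stands for 0.05 m of shift or 4 degrees of turn. Its arguments: {"type":"object","properties":{"commands":{"type":"array","items":{"type":"array","items":{"type":"number","minimum":-1,"maximum":1}}},"force":{"type":"number"}},"required":["commands"]}

```bash
mkdir -p pics; python3 - <<'E'
from plant import *
import cv2,numpy as np
print(read_state(),pinch_z)
for n in("scene","top"):
    p,d=grab_frame(n); cv2.imwrite(f"pics/{n}0.png",p[...,::-1]); np.savez(f"pics/{n}0.npz",p=p,d=d)
    print(n,camera_model(n),(d>0).mean())
print(camera_model("wrist"))
E
```

```text
{'clock': 0.0, 'q': array([-1.42998810e+00,  3.42683938e-01,  1.52503032e+00,  9.85133303e-07,
        1.27542081e+00, -1.45970975e-01]), 'qvel': array([ 0.00069161,  0.00143891,  0.00196142, -0.00169568, -0.00042975,
        0.00046795]), 'effort': array([ 6.70817899e-04, -4.33676970e+01, -2.46017343e+01, -2.29117932e-04,
        7.75321329e-03, -1.67964203e-05]), 'position': array([ 0.14847348, -0.50307818,  0.1940415 ]), 'eef_rot': array([-3.10782495e+00, -4.48708784e-01, -7.73051190e-06]), 'contact_force': array([ 0.45070676, -0.29085653, -0.97842686]), 'moment': array([-0.00576655,  0.06286047, -0.03021156]), 'grip_force': 0.0, 'opening': 0.08530660657019748} 0.0187
scene {'mtx': array([[398.74616676,   0.        , 277.62566675],
       [  0.        , 398.74616676, 210.38562709],
       [  0.        ,   0.        ,   1.        ]]), 'T': array([[-0.31460859,  0.70940205, -0.63069022,  1.36924063],
       [ 0.9492199 ,  0.23633863, -0.20766713,  0.2315065 ],
       [ 0.00173697, -0.66399757, -0.74773271,  1.05774642],
       [ 0.        ,  0.        ,  0.        ,  1.        ]])} 
[... 365 characters left out ...]
   [ 6.74505229e-04, -1.93232990e-01, -9.81152667e-01,
         1.72448500e+00],
       [ 0.00000000e+00,  0.00000000e+00,  0.00000000e+00,
         1.00000000e+00]])} 0.9961437074829932
{'mtx': array([[325.1922621 ,   0.        , 279.49529698],
       [  0.        , 325.1922621 , 210.49583439],
       [  0.        ,   0.        ,   1.        ]]), 'mount': array([[ 5.54661654e-04, -9.53562568e-01, -3.01194491e-01,
         7.56876773e-02],
       [ 9.99999720e-01,  3.77648552e-04,  6.45928066e-04,
         8.27517726e-04],
       [-5.02187162e-04, -3.01194765e-01,  9.53562511e-01,
        -1.79244681e-01],
       [ 0.00000000e+00,  0.00000000e+00,  0.00000000e+00,
         1.00000000e+00]])}
```

View pics/top0.png

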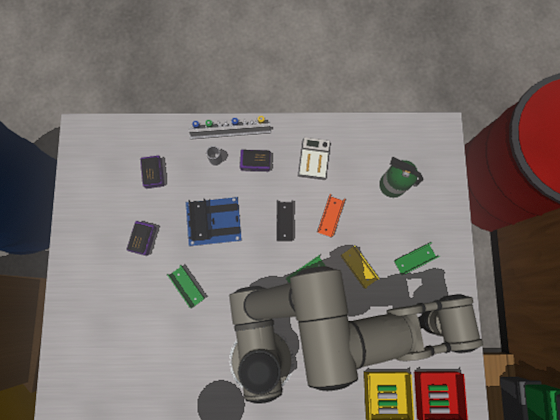

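View pics/scene0.png

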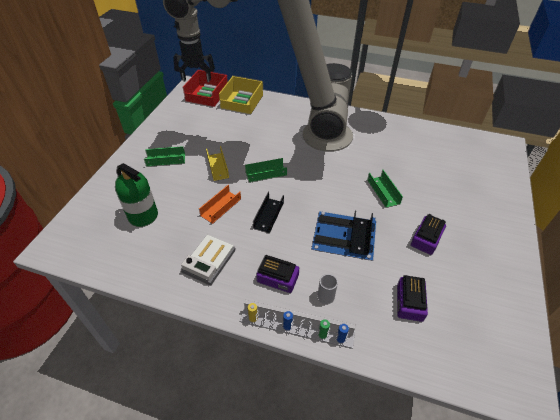

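Candidates for tray_loose in the top view:
- Black channel at (285,220).
- Black channel already in the cradle at (200,220), which is tray_set.
- Green channels at (187,285), (305,267) and (416,258).
- Yellow channel at (360,267).

I choose the one at (285,220). The orange channel is at (331,215), and nothing else is orange. Next I measure these and check the choice in a crop.

```bash
cat > h.py <<'E'
import numpy as np,cv2
from plant import *
from scipy.spatial.transform import Rotation as R
def cloud(n,d):
    """world points of each pixel"""
    m=camera_model(n);v,u=np.mgrid[:420,:560].astype(float);K=m["mtx"]
    x=(u-K[0,2])/K[0,0];y=(v-K[1,2])/K[1,1]
    if n=="wrist":
        s=read_state();T=np.eye(4);T[:3,:3]=R.from_rotvec(s["eef_rot"]).as_matrix();T[:3,3]=s["position"];T=T@m["mount"]
        r=np.hypot(x,y)+1e-9;t=np.tan(np.minimum(r,1.5))/r;x=x*t;y=y*t
    else:T=m["T"]
    return np.stack([x*d,y*d,d],-1)@T[:3,:3].T+T[:3,3]
def rect(P):
    """centre(mm), sides(mm), angle(deg) of long side from world x"""
    c,(w,h),a=cv2.minAreaRect((P[:,:2]*1000).astype(np.float32))
    if h>w:w,h,a=h,w,a+90
    return np.round(c,1),round(w,1),round(h,1),round((a+90)%180-90,1),len(P),np.round(np.percentile(P[:,2],[2,50,98])*1000,1)
def masks(p):
    h=cv2.cvtColor(p,cv2.COLOR_RGB2HSV);H,S,V=[h[...,i].astype(int) for i in range(3)]
    return dict(black=(V<75)&(S<90),orange=(H>3)&(H<17)&(S>150)&(V>90),blue=(H>98)&(H<125)&(S>110)&(V>50))
E
python3 - <<'E'
from h import *
for n in("scene","top"):
    f=np.load(f"pics/{n}0.npz");p,d=f["p"],f["d"];W=cloud(n,d);m=masks(p)
    for name,(x,y) in dict(loose=(.70,-.07),orange=(.72,-.17)).items(): pass
    for c in m:
        k=m[c]&(W[...,2]>.003)&(W[...,2]<.075)&(d>0)&(W[...,0]>.3)
        N,L,st,ce=cv2.connectedComponentsWithStats(k.astype(np.uint8))
        for i in range(1,N):
            if st[i,4]>60:
                q=W[L==i];print(n,c,ce[i].round(),rect(q))
                t=q[:,2]>np.percentile(q[:,2],98)-.008
                print("    rim",rect(q[t]))
p=cv2.imread("pics/top0.png");cv2.imwrite("pics/crop.png",cv2.resize(p[180:270,170:360],None,fx=4,fy=4))
E
```

```text
scene black [268. 214.] (array([510.6, -84.7]), 151.6, 59.6, -1.2, 404, array([ 3.2,  7.8, 40.6]))
    rim (array([509.4, -85. ]), 149.4, 59.2, -1.1, 81, array([32.9, 37.6, 42.7]))
scene black [348. 234.] (array([510.3, 177.5]), 173.1, 165.1, -84.1, 1108, array([ 7.2, 17.3, 56.4]))
    rim (array([510.5, 234.8]), 153.0, 59.2, 5.9, 78, array([49.5, 55.1, 59.2]))
scene black [431. 228.] (array([439.7, 448.3]), 104.2, 58.9, -14.8, 421, array([55.5, 61.8, 70.8]))
    rim (array([441.4, 447.1]), 95.6, 57.9, -15.1, 152, array([62.9, 66.7, 71.3]))
scene black [205. 273.] (array([ 783.8, -172. ]), 177.9, 84.9, -44.2, 168, array([ 4.1, 13.2, 21.1]))
    rim (array([ 783.4, -170.5]), 174.3, 83.9, -44.7, 84, array([13.3, 16.9, 22.7]))
scene black [278. 268.] (array([744.8,  22.2]), 98.2, 62.0, 87.9, 498, array([55.8, 62.1, 70.7]))
    rim (array([744. ,  22.6]), 96.0, 56.6, 86.8, 222, array([62.8, 67.1, 71.6]))
scene black [202. 266.] (array([ 801.3, -195.8]), 42.8, 21.7, 81.6, 73, array([42. , 46.1, 49.6]))
    rim (array([ 801.3, -195.8]), 42.8, 21.7, 81.6, 73, array([42. , 46.1, 49.6]))
scen
[... 2348 characters left out ...]
(array([ 522.5, -263.4]), 149.2, 62.0, -19.0, 350, array([ 3.1,  7. , 43.7]))
    rim (array([ 523.8, -262. ]), 145.6, 57.9, -19.5, 59, array([35.9, 40. , 46.9]))
top blue [222. 202.] (array([582.2, 154.9]), 81.4, 23.0, -83.9, 73, array([ 3.1,  5.8, 13.8]))
    rim (array([580.9, 154.7]), 81.4, 20.3, -83.9, 37, array([ 5.8,  8.8, 14.1]))
top blue [224. 220.] (array([512.7, 137.7]), 106.9, 61.6, -84.7, 212, array([ 3.1,  5.9, 12. ]))
    rim (array([512.1, 137.7]), 106.9, 60.3, -84.7, 180, array([ 4. ,  6.3, 12. ]))
top blue [222. 239.] (array([439.7, 147.9]), 112.8, 23.9, -83.8, 101, array([ 3.2,  5.1, 11.5]))
    rim (array([439.7, 147.9]), 112.8, 23.9, -83.8, 88, array([ 3.6,  5.7, 11.6]))
```

View pics/crop.png

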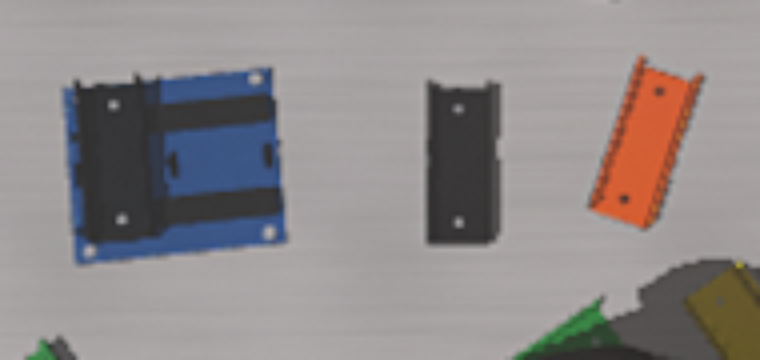

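The crop shows the open black channel at crop (463,163), which is top (285,220). The orange channel is at crop (645,140), open side up. The cradle, with the set black tray on its left, is at crop (175,160). Now I move over the loose tray.

carry_out(
  commands=[
    [0.77,-0.5,-0.05,0,0],
    [0.77,-0.5,-0.05,0,0],
    [0.77,-0.5,-0.05,0,0],
    [0.77,-0.5,0,0,0],
    [0.77,-0.5,0,0,0],
  ],
)

```text
clock: 0.6
position: [0.2986, -0.3276, 0.2021]
eef_rot: [-3.109, -0.448, -0.0]
contact_force: [-0.3, 0.0, -0.9]
opening: 0.0852
grip_force: 0.0
```

carry_out(
  commands=[
    [0.77,-0.5,0,0,0],
    [0.77,-0.5,0,0,0],
    [0.77,-0.5,0,0,0],
    [0.77,-0.5,0,0,0],
    [0.77,-0.5,0,0,0],
  ],
)

```text
clock: 1.1
position: [0.4479, -0.1531, 0.202]
eef_rot: [-3.109, -0.449, 0.001]
contact_force: [0.3, -0.8, 0.3]
opening: 0.0853
grip_force: 0.0
```

carry_out(
  commands=[
    [0.77,-0.5,0,0,0],
    [0.77,-0.5,0,1,0],
    [0,0,0,1,0],
    [0,0,0,1,0],
    [0,0,0,1,0],
  ],
)

```text
clock: 1.6
position: [0.5067, -0.0844, 0.2016]
eef_rot: [-3.141, -0.009, 0.002]
contact_force: [-0.5, 0.6, 0.3]
opening: 0.0851
grip_force: 0.0
```

```bash
cat >> h.py <<'E'
def go(x,y,z,yaw,s=None):
    """residual to target (m, deg): tool-frame shift units, turn units"""
    s=s or read_state();M=R.from_rotvec(s["eef_rot"]).as_matrix();d=M.T@(np.array([x,y,z])-s["position"])/.05
    a=np.degrees(np.arctan2(M[1,0],M[0,0]));t=((a-yaw+90)%180-90)/4
    print("shift",d.round(2),"turn",round(t,2),"| yaw",round(a,1),"pos",s["position"].round(4),"t",round(s["clock"],2))
def comps(n,cs,zmin=.003,zmax=.075,box=None,amin=150,rim=.008,save=None):
    p,d=grab_frame(n);W=cloud(n,d);m=masks(p)
    if save:cv2.imwrite(save,p[...,::-1]);np.savez(save+".npz",p=p,W=W)
    for c in cs:
        k=m[c]&(W[...,2]>zmin)&(W[...,2]<zmax)&(d>0)
        if box:k&=(W[...,0]>box[0])&(W[...,0]<box[1])&(W[...,1]>box[2])&(W[...,1]<box[3])
        N,L,st,ce=cv2.connectedComponentsWithStats(k.astype(np.uint8))
        for i in range(1,N):
            if st[i,4]>amin:
                q=W[L==i];print(n,c,ce[i].round(),rect(q));t=q[:,2]>np.percentile(q[:,2],98)-rim
                print("    rim",rect(q[t]))
E
python3 - <<'E'
from h import *
comps("wrist",["black","orange"],save="pics/w1.png")
go(.507,-.0865,.15,-.8)
E
```

```text
wrist black [78.  4.] (array([738.2, 158.6]), 21.4, 5.2, -44.6, 275, array([ 5.1, 27.7, 65.5]))
    rim (array([732.9, 163.8]), 7.4, 2.0, -72.4, 22, array([58. , 61.8, 71.5]))
wrist black [284. 173.] (array([507.1, -90.6]), 147.9, 58.4, -0.9, 6053, array([ 3.1,  4.4, 40.7]))
    rim (array([507.1, -90.7]), 146.2, 58.4, -0.8, 789, array([33.5, 39.9, 41.5]))
wrist black [ 65. 180.] (array([515.6, 173. ]), 175.1, 147.3, -84.3, 7698, array([14. , 20.8, 55.9]))
    rim (array([509.9, 229.9]), 147.2, 60.4, 5.8, 1095, array([48.1, 53.2, 56.9]))
wrist orange [428. 167.] (array([ 524.3, -263.2]), 147.6, 60.1, -19.3, 6101, array([ 3.2, 11.4, 40.5]))
    rim (array([ 524.3, -263.2]), 146.0, 60.1, -19.4, 1257, array([32.7, 38.8, 41.2]))
shift [0.01 0.04 1.03] turn 0.23 | yaw 0.1 pos [ 0.5066 -0.0847  0.2017] t 1.65
```

View pics/w1.png

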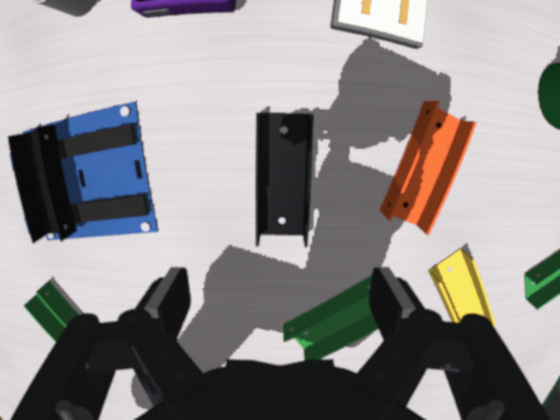

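The wrist view shows the loose tray at (284,173), orange at (428,167) and the set tray at (40,185), all agreeing with the top view. Now I descend and grip the loose tray.

carry_out(
  commands=[
    [0.01,0.11,0.87,0.23,0],
    [0,0,1,0,0],
    [0,0,1,0,0],
    [0,0,1,0,0],
    [0,0,0,0,0],
  ],
)

```text
clock: 2.15
position: [0.5019, -0.089, 0.0026]
eef_rot: [-3.137, 0.012, 0.021]
contact_force: [-1.5, 1.0, 1.1]
opening: 0.0853
grip_force: 0.0
```

carry_out(
  commands=[
    [0,0,0,0,1],
    [0,0,0,0,1],
    [0,0,0,0,1],
    [0,0,0,0,1],
    [0,0,0,0,1],
  ],
  force=45,
)

```text
clock: 2.65
position: [0.5081, -0.0908, 0.01]
eef_rot: [3.141, -0.013, 0.004]
contact_force: [-0.2, 0.1, -0.4]
opening: 0.0124
grip_force: 0.0
```

carry_out(
  commands=[
    [0,0,-0.3,0,1],
    [0,0,-0.7,0,1],
    [0,0,-1,0,1],
    [0,0,0,0,1],
    [0,0,0,0,1],
  ],
)

```text
clock: 3.15
position: [0.5081, -0.0909, 0.1103]
eef_rot: [3.14, -0.013, 0.006]
contact_force: [-0.3, 0.0, -0.0]
opening: -0.0001
grip_force: 0.0
```

```bash
python3 - <<'E'
from h import *
comps("wrist",["black","blue"],save="pics/w2.png",box=(.35,.65,.05,.32))
comps("wrist",["black"],box=(.35,.65,-.2,.05),zmax=.2)
go(.512,.145,.104,5.9)
E
```

```text
wrist black [ 43. 207.] (array([512. , 173.2]), 175.3, 145.6, -84.5, 6280, array([ 7.7, 15.2, 53. ]))
    rim (array([473.7, 199.8]), 74.1, 7.0, 5.2, 436, array([45.3, 50.6, 55.5]))
wrist blue [ 37. 213.] (array([490.8, 183.6]), 51.1, 44.1, 75.5, 298, array([3. , 3.5, 4.4]))
    rim (array([490.8, 183.6]), 51.1, 44.1, 75.5, 298, array([3. , 3.5, 4.4]))
wrist blue [ 72. 214.] (array([490.9, 136.9]), 57.9, 24.4, -83.9, 253, array([3. , 3.4, 4.8]))
    rim (array([490.9, 136.9]), 57.9, 24.4, -83.9, 253, array([3. , 3.4, 4.8]))
wrist blue [ 62. 260.] (array([438.1, 160.4]), 54.1, 25.4, -83.4, 200, array([ 3. ,  3.4, 15.5]))
    rim (array([452. , 146.4]), 23.1, 0.9, -83.0, 14, array([14.1, 15.1, 16.2]))
wrist black [278. 241.] (array([506.9, -92.8]), 148.2, 73.1, 1.8, 12976, array([  3.1,  38.8, 199.4]))
    rim (array([508. , -92.4]), 73.2, 23.9, 89.5, 2973, array([191.5, 196.1, 199.9]))
shift [ 0.07 -4.71  0.08] turn -1.6 | yaw -0.5 pos [ 0.5067 -0.0904  0.1081] t 3.25
```

View pics/w2.png

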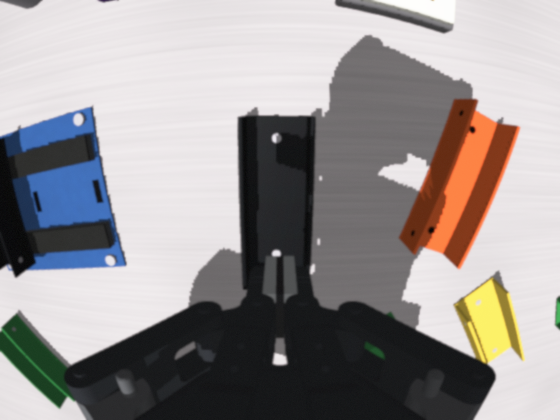

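The wrist view (tips at (280,258), tray at (278,200)) shows the fingers shut with the tray still on the bench, so the grasp missed. I check where the fingertips really are from the fixed cameras.

```bash
python3 - <<'E'
from h import *
f=np.load("pics/w2.png.npz");W=f["W"]
for v in(235,245,252,258,265,275):print(v,[W[v,u].round(3) for u in(270,280,290)])
p,d=grab_frame("scene");cv2.imwrite("pics/s2.png",cv2.resize(p[100:260,190:330,::-1],None,fx=5,fy=3.75))
W=cloud("scene",d)
k=(W[...,0]>.4)&(W[...,0]<.62)&(abs(W[...,1]+.09)<.06)&(W[...,2]>.06)
print(rect(W[k]),W[k][:,2].min()); b=k&(W[...,2]<.14);print(W[b].mean(0),b.sum())
E
```

```text
235 [array([ 0.468, -0.083,  0.002]), array([ 0.469, -0.092,  0.003]), array([ 0.468, -0.102,  0.002])]
245 [array([ 0.459, -0.083,  0.003]), array([ 0.458, -0.092,  0.003]), array([ 0.458, -0.102,  0.003])]
252 [array([ 0.452, -0.082,  0.004]), array([ 0.451, -0.092,  0.003]), array([ 0.451, -0.102,  0.002])]
258 [array([ 0.517, -0.088,  0.151]), array([ 0.517, -0.092,  0.152]), array([ 0.517, -0.097,  0.152])]
265 [array([ 0.517, -0.088,  0.16 ]), array([ 0.517, -0.092,  0.16 ]), array([ 0.517, -0.097,  0.16 ])]
275 [array([ 0.517, -0.088,  0.168]), array([ 0.517, -0.092,  0.169]), array([ 0.516, -0.096,  0.167])]
(array([485., -90.]), 170.0, 119.9, -0.0, 3666, array([186.8, 447.1, 566.5])) 0.1452068230310023
[nan nan nan] 0<stdin>:7: RuntimeWarning: Mean of empty slice.
  ret = um.true_divide(
```

View pics/s2.png

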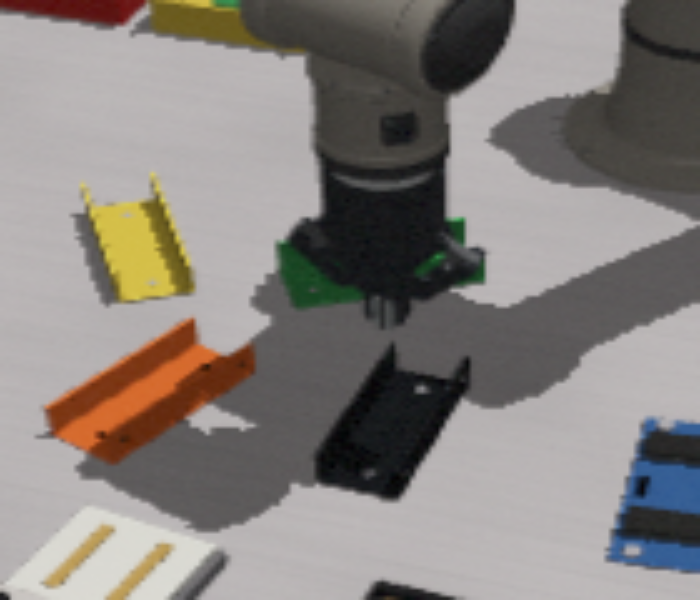

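Both cameras put the shut fingertips at z≈0.147 when the state says the TCP is at 0.108. The fingers really end about 38 mm behind the reported TCP, so they passed over the flanges. I measure the open tips from w1 before trusting that.

```bash
python3 - <<'E'
from h import *
f=np.load("pics/w1.png.npz");M=camera_model("wrist");z0=f["W"]
for a,b in((140,200),(365,425)):
    q=z0[255:330,a:b].reshape(-1,3);q=q[(q[:,2]>.1)&(q[:,2]<.4)];print("open",np.percentile(q,[0,2,98,100],axis=0).round(3))
f=np.load("pics/w2.png.npz");q=f["W"][240:300,262:300].reshape(-1,3);q=q[q[:,2]>.1];print("shut",np.percentile(q,[0,2,98],axis=0).round(3))
d=grab_frame("top")[1];W=cloud("top",d);s=read_state();print(s["q"].round(3),s["position"])
E
```

```text
open [[ 0.494 -0.086  0.25 ]
 [ 0.496 -0.045  0.254]
 [ 0.518 -0.031  0.302]
 [ 0.583 -0.029  0.381]]
open [[ 0.494 -0.143  0.25 ]
 [ 0.497 -0.141  0.254]
 [ 0.519 -0.127  0.302]
 [ 0.583 -0.086  0.381]]
shut [[ 0.512 -0.101  0.147]
 [ 0.513 -0.1    0.15 ]
 [ 0.519 -0.085  0.188]]
[-0.326  0.413  1.677 -0.     1.054  1.254] [ 0.50645588 -0.09036033  0.10751157]
```

Open tips sit at TCP +48 mm and shut tips at +39 mm. I regrasp about 40 mm lower and watch the contact force.

carry_out(
  commands=[
    [0,0,0,0,0],
    [0,0,0,0,0],
    [0,0,0,0,0],
    [0,0,0,0,0],
    [0,0,0.6,0,0],
  ],
)

```text
clock: 3.85
position: [0.5103, -0.0916, 0.0814]
eef_rot: [3.139, -0.013, 0.012]
contact_force: [1.4, 0.2, -0.1]
opening: 0.0721
grip_force: 0.0
```

carry_out(
  commands=[
    [0,0,0.7,0,0],
    [0,0,0.7,0,0],
    [0,0,0.4,0,0],
    [0,0,0.2,0,0],
    [0,0,0.1,0,0],
  ],
)

```text
clock: 4.35
position: [0.5072, -0.0906, -0.027]
eef_rot: [-3.141, 0.013, 0.001]
contact_force: [0.2, 0.2, -0.2]
opening: 0.0854
grip_force: 0.0
```

carry_out(
  commands=[
    [0,0,0.05,0,0],
    [0,0,0,0,1],
    [0,0,0,0,1],
    [0,0,0,0,1],
    [0,0,0,0,1],
  ],
  force=45,
)

```text
clock: 4.85
position: [0.5081, -0.0908, -0.0276]
eef_rot: [3.141, -0.013, 0.003]
contact_force: [-1.0, 1.0, 6.1]
opening: 0.0592
grip_force: 50.0
```

carry_out(
  commands=[
    [0,0,-0.5,0,1],
    [0,0,-0.8,0,1],
    [0,-0.4,0,0,1],
    [0,-0.8,0,0,1],
    [0,-0.8,0,0,1],
  ],
)

```text
clock: 5.35
position: [0.5083, 0.0099, 0.0368]
eef_rot: [3.141, -0.016, 0.002]
contact_force: [0.8, 0.3, -1.5]
opening: 0.0591
grip_force: 49.6
```

carry_out(
  commands=[
    [0,-0.8,0,0,1],
    [0,-0.7,0,0,1],
    [0,-0.4,0,-0.8,1],
    [0,0,0,-0.8,1],
    [0,0,0,0,1],
  ],
)

```text
clock: 5.85
position: [0.5088, 0.105, 0.0363]
eef_rot: [3.137, 0.165, 0.0]
contact_force: [-0.2, -0.3, -2.0]
opening: 0.0593
grip_force: 49.6
```

```bash
python3 - <<'E'
from h import *
comps("wrist",["black"],save="pics/w3.png",box=(.35,.65,-.02,.32),zmax=.14)
comps("top",["black"],box=(.35,.65,-.02,.32),zmax=.14)
go(.518,.145,.035,5.9);s=read_state();print(s["opening"],s["grip_force"],s["contact_force"])
E
```

```text
wrist black [220. 237.] (array([512.3, 152.4]), 223.1, 150.1, -87.1, 69633, array([ 15.6,  67.8, 135.4]))
    rim (array([510.3, 103.5]), 125.8, 29.6, -84.6, 6575, array([127.9, 133. , 139.6]))
wrist black [171. 213.] (array([508.1, 180.7]), 21.4, 5.9, 6.4, 204, array([3.2, 4.3, 5.5]))
    rim (array([508.1, 180.7]), 21.4, 5.9, 6.4, 204, array([3.2, 4.3, 5.5]))
top black [194. 219.] (array([508.5, 253.4]), 152.2, 44.3, -5.7, 335, array([10.4, 21.3, 57.7]))
    rim (array([502.5, 261.2]), 137.5, 3.7, 5.6, 28, array([50.3, 55.7, 61.2]))
shift [ 0.26 -0.79  0.02] turn -0.02 | yaw 5.8 pos [0.5089 0.1041 0.0362] t 5.95
0.059303715675231204 49.629748463630676 [ 0.60908383  0.31501641 -1.56271689]
```

View pics/w3.png

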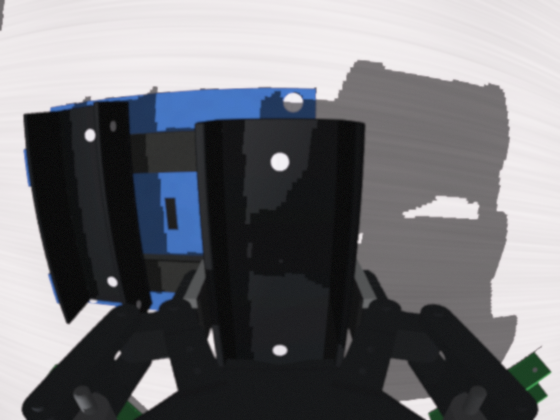

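The tray is held at (280,230), and the set tray is at (90,205) on the cradle. I measure both from this frame.

```bash
python3 - <<'E'
from h import *
f=np.load("pics/w3.png.npz");W=f["W"];m=masks(f["p"])["black"]
def along(q,yaw=5.8):
    a=np.radians(yaw);ex=np.array([np.cos(a),np.sin(a)]);ey=np.array([-ex[1],ex[0]]);o=np.array([.508,.2]);r=q[:,:2]-o
    return np.percentile(r@ex,[1,99]).round(4),np.percentile(r@ey,[1,99]).round(4)
u=np.arange(560)[None,:]*np.ones((420,1));v=np.arange(420)[:,None]*np.ones((1,560))
a=m&(u<165)&(v<330)&(W[...,2]>.048)&(W[...,2]<.062)
b=m&(u>185)&(u<375)&(v<260)&(W[...,2]>.11)&(W[...,2]<.128)
c=m&(u>190)&(u<370)&(v<360)&(W[...,2]>.05)&(W[...,2]<.128)
for n,k in(("set",a),("heldrim",b),("held",c)):print(n,rect(W[k]),along(W[k]))
E
```

```text
set (array([508.7, 230.5]), 147.6, 60.4, 5.7, 4331, array([48.3, 53.9, 56.8])) (array([-0.0651,  0.0762]), array([0.0006, 0.0595]))Traceback (most recent call last):
  File "<stdin>", line 10, in <module>
  File "h.py", line 17, in rect
    return np.round(c,1),round(w,1),round(h,1),round((a+90)%180-90,1),len(P),np.round(np.percentile(P[:,2],[2,50,98])*1000,1)
                                                                                      ~~~~~~~~~~~~~^^^^^^^^^^^^^^^^^^
    return _quantile_unchecked(
        a, q, axis, out, overwrite_input, method, keepdims, weights)
    return _ureduce(a,
                    func=_quantile_ureduce_func,
    ...<5 lines>...
                    overwrite_input=overwrite_input,
                    method=method)
    r = func(a, **kwargs)
    result = _quantile(arr,
                       quantiles=q,
    ...<2 lines>...
                       out=out,
                       weights=wgt)
    slices_having_nans = np.isnan(arr[-1, ...])
                                  ~~~^^^^^^^^^
IndexError: index -1 is out of bounds for axis 0 with size 0
```

carry_out(
  commands=[
    [0.14,-0.39,0,0,1],
    [0.13,-0.39,0,0,1],
    [0,0,0.5,0,1],
    [0,0,0.3,0,1],
    [0,0,0.12,0,1],
  ],
)

```text
clock: 6.45
position: [0.5174, 0.1438, -0.0112]
eef_rot: [3.137, 0.159, -0.004]
contact_force: [-0.6, 0.2, -2.3]
opening: 0.0594
grip_force: 49.7
```

carry_out(
  commands=[
    [0,0,0,0,1],
    [0,0,0,0,0.2],
    [0,0,0,0,0.2],
    [0,0,0,0,0.2],
  ],
)

```text
clock: 6.85
position: [0.5191, 0.1445, -0.009]
eef_rot: [-3.137, -0.161, -0.003]
contact_force: [-0.2, 0.7, -0.4]
opening: 0.0685
grip_force: 0.0
```

carry_out(
  commands=[
    [0,0,-0.5,0,0.2],
    [0,0,-1,0,0.2],
    [0,0,-0.6,0,0.2],
    [0,0,0,0,1],
    [0,0,0,0,1],
  ],
)

```text
clock: 7.35
position: [0.5187, 0.1446, 0.096]
eef_rot: [-3.137, -0.162, -0.003]
contact_force: [0.2, -0.0, -1.3]
opening: 0.0401
grip_force: 0.0
```

```bash
cat > bl.py <<'E'
from h import *
import sys
p,d=grab_frame("wrist");W=cloud("wrist",d);m=masks(p)
cv2.imwrite(sys.argv[1],p[...,::-1]);np.savez(sys.argv[1]+".npz",p=p,W=W)
a=np.radians(5.8);ex=np.array([np.cos(a),np.sin(a)]);ey=np.array([-ex[1],ex[0]])
r=W[...,:2]-np.array([.5087,.2305]);X=r@ex;Y=r@ey
k=m["black"]&(W[...,2]>.050)&(W[...,2]<.061)&(Y>-.16)&(Y<.06)&(abs(X)<.12)
h,e=np.histogram(Y[k],np.arange(-.15,.05,.002));print([(round(b*1000),int(n)) for n,b in zip(h,e) if n>40])
for lo,hi in((-.035,.04),(-.16,-.035)):
    q=k&(Y>lo)&(Y<hi)
    if q.any():print(rect(W[q]),"X",np.percentile(X[q],[1,99]).round(4),"Y",np.percentile(Y[q],[1,99]).round(4))
go(.5087,.2305,0,5.8)
E
python3 bl.py pics/w4.png
```

```text
[(-118, 388), (-116, 555), (-64, 185), (-62, 548), (-60, 256), (-30, 320), (-28, 468), (-26, 295), (26, 469), (28, 441)]
(array([507.9, 231.1]), 147.7, 59.7, 5.9, 2025, array([50.3, 54.2, 56. ])) X [-0.0698  0.0717] Y [-0.0287  0.0301]
(array([516.1, 142.5]), 147.2, 60.5, 5.9, 1960, array([50.8, 54.6, 56. ])) X [-0.071   0.0707] Y [-0.1179 -0.0584]
shift [-0.01 -1.73  1.9 ] turn 0.03 | yaw 5.9 pos [0.5179 0.1444 0.0948] t 7.4
```

The tray is down and its end alignment is within 1 mm, with a 29 mm gap to close. I go to its outer (-y) side with shut fingers and push.

carry_out(
  commands=[
    [0,0.65,0,0,1],
    [0,0.65,0,0,1],
    [0,0,0.9,0,1],
    [0,0,0.8,0,1],
    [0,0,0.4,0,1],
  ],
)

```text
clock: 7.9
position: [0.5217, 0.0794, -0.0143]
eef_rot: [-3.137, -0.161, 0.012]
contact_force: [0.1, -0.1, 0.1]
opening: 0.0
grip_force: 0.0
```

carry_out(
  commands=[
    [0,0,0,0,1],
    [0,-0.2,0,0,1],
    [0,-0.2,0,0,1],
    [0,-0.15,0,0,1],
    [0,-0.1,0,0,1],
  ],
)

```text
clock: 8.4
position: [0.5224, 0.1133, -0.0087]
eef_rot: [3.137, 0.164, 0.003]
contact_force: [0.3, -3.1, 3.5]
opening: -0.0003
grip_force: 1.7
```

```bash
python3 bl.py pics/w5.png
```

```text
[(-132, 42), (-130, 52), (-128, 51), (-120, 64), (-110, 54), (-108, 54), (-106, 590), (-104, 941), (-102, 583), (-50, 1527), (-48, 886), (-46, 312), (-30, 671), (-28, 1577), (-26, 532), (26, 505), (28, 827)]
(array([508.5, 231.6]), 148.6, 61.1, 5.6, 4182, array([50.2, 54.4, 56.7])) X [-0.0689  0.0729] Y [-0.0288  0.03  ]
(array([550.2, 161.1]), 92.0, 91.0, 25.8, 5283, array([50.4, 55.5, 57.9])) X [-0.0193  0.0726] Y [-0.1296 -0.045 ]
shift [-0.02 -2.35 -0.18] turn 0.05 | yaw 6.0 pos [ 0.5222  0.1137 -0.0088] t 8.45
```

carry_out(
  commands=[
    [0,-0.12,0,0,1],
    [0,-0.12,0,0,1],
    [0,-0.06,0,0,1],
    [0,-0.03,0,0,1],
  ],
)

```text
clock: 8.85
position: [0.5201, 0.1288, -0.0097]
eef_rot: [3.137, 0.162, 0.0]
contact_force: [0.1, -2.9, 2.2]
opening: -0.0004
grip_force: 1.5
```

carry_out(
  commands=[
    [0,-0.03,0,0,1],
    [0,0,0,0,1],
  ],
)

```text
clock: 9.05
position: [0.5199, 0.1301, -0.0098]
eef_rot: [3.137, 0.162, -0.0]
contact_force: [0.2, -2.2, 0.8]
opening: -0.0001
grip_force: 1.0
```

carry_out(
  commands=[
    [0,-0.03,0,0,1],
    [0,0,0,0,1],
  ],
)

```text
clock: 9.25
position: [0.5197, 0.1304, -0.0098]
eef_rot: [3.136, 0.162, -0.001]
contact_force: [0.8, -9.0, 3.3]
opening: 0.0003
grip_force: 4.3
```

```bash
python3 bl.py pics/w6.png
```

```text
[(-114, 45), (-112, 48), (-104, 43), (-102, 71), (-94, 45), (-92, 48), (-90, 102), (-88, 1139), (-86, 897), (-84, 42), (-34, 682), (-32, 1506), (-30, 705), (-28, 896), (-26, 560), (26, 986), (28, 1265), (30, 109)]
(array([514.7, 230.2]), 136.1, 65.9, 6.6, 6726, array([50.3, 55.3, 57. ])) X [-0.0555  0.0729] Y [-0.0326  0.0303]
(array([555.3, 143.5]), 71.9, 31.6, 18.6, 2577, array([50.5, 55.7, 58.1])) X [0.0028 0.0723] Y [-0.1136 -0.0839]
shift [-0.01 -2.01 -0.2 ] turn 0.03 | yaw 5.9 pos [ 0.5197  0.1304 -0.0098] t 9.3
```

Force jumped to 9 N as the flanges met. I give one more small push to seat the pair on the posts, then back off and measure.

carry_out(
  commands=[
    [0,-0.03,0,0,1],
    [0,0,0,0,1],
  ],
)

```text
clock: 9.5
position: [0.5193, 0.1305, -0.0098]
eef_rot: [3.134, 0.162, -0.002]
contact_force: [-0.6, -15.2, 4.9]
opening: -0.0001
grip_force: 7.8
```

carry_out(
  commands=[
    [0,0.2,0,0,1],
    [0,0.4,0,0,1],
    [0,0,-0.7,0,1],
    [0,0,-1,0,0],
    [0,0,-1,0,0],
  ],
)

```text
clock: 10.0
position: [0.5218, 0.1033, 0.1259]
eef_rot: [-3.137, -0.161, 0.004]
contact_force: [0.9, -0.1, 0.3]
opening: 0.0283
grip_force: 0.0
```

```bash
python3 bl.py pics/w7.png; python3 - <<'E'
from h import *
go(.525,-.262,.16,-19.5)
E
```

```text
[(-90, 151), (-88, 166), (-34, 423), (-32, 282), (26, 513), (28, 405)]
(array([514.2, 229.3]), 147.5, 62.6, 5.7, 1624, array([50.2, 55.7, 60.8])) X [-0.0656  0.078 ] Y [-0.0327  0.029 ]
(array([532.2, 144.4]), 126.1, 1.1, 5.9, 317, array([50.2, 55.6, 60.8])) X [-0.0476  0.077 ] Y [-0.0887 -0.0875]
shift [-0.13 -2.56  2.7 ] turn 0.03 | yaw 5.9 pos [0.5267 0.1038 0.1348] t 10.05
shift [-0.78  7.27 -0.51] turn 6.35 | yaw 5.9 pos [0.5267 0.1038 0.1348] t 10.05
```

The pair is snug: Y runs from -0.089 to +0.030, 119 mm against a nominal 120. Next is the orange channel. I'll grip it lightly across the flanges at its near end so that it swings down about the pads.

carry_out(
  commands=[
    [-0.26,0.83,0,0,0],
    [-0.26,0.83,0,0,0],
    [-0.26,0.83,0,0,0],
    [-0.26,0.83,0,0,0],
    [-0.26,0.83,0,0,0],
  ],
)

```text
clock: 10.55
position: [0.4787, -0.111, 0.1248]
eef_rot: [-3.137, -0.162, -0.0]
contact_force: [-0.4, -0.1, 0.3]
opening: 0.0852
grip_force: 0.0
```

carry_out(
  commands=[
    [-0.26,0.83,0,0,0],
    [-0.26,0.83,0,0,0],
    [-0.26,0.83,0,0,0],
    [0,0,0,1,0],
    [0,0,0,1,0],
  ],
)

```text
clock: 11.05
position: [0.4528, -0.2388, 0.1244]
eef_rot: [-3.14, 0.067, 0.0]
contact_force: [0.1, 0.2, 0.7]
opening: 0.0854
grip_force: 0.0
```

carry_out(
  commands=[
    [0,0,0,1,0],
    [0,0,0,1,0],
    [0,0,0,1,0],
    [0,0,0,1,0],
    [0,0,0,0.35,0],
  ],
)

```text
clock: 11.55
position: [0.4533, -0.2373, 0.1247]
eef_rot: [-3.095, 0.534, 0.001]
contact_force: [-0.2, 0.4, -0.4]
opening: 0.0853
grip_force: 0.0
```

```bash
python3 - <<'E'
from h import *
comps("wrist",["orange"],save="pics/w8.png")
go(.4564,-.2393,-.022,-19.5)
E
```

```text
wrist orange [276. 111.] (array([ 524.9, -262.9]), 148.2, 55.6, -19.4, 9570, array([ 3.1,  4.3, 40.4]))
    rim (array([ 533.6, -238.3]), 147.5, 3.6, -19.5, 790, array([33.3, 39.8, 41.5]))
wrist orange [313. 113.] (array([ 515.3, -290.1]), 146.7, 3.9, -19.3, 801, array([33.4, 39.9, 41.6]))
    rim (array([ 515.3, -290.1]), 146.7, 3.9, -19.3, 783, array([34.7, 39.9, 41.6]))
shift [0.07 0.02 2.94] turn -0.02 | yaw -19.6 pos [ 0.4534 -0.2374  0.1248] t 11.6
```

carry_out(
  commands=[
    [0.07,0.04,0.8,0,0],
    [0,0,0.8,0,0],
    [0,0,0.7,0,0],
    [0,0,0.4,0,0],
    [0,0,0.24,0,0],
  ],
)

```text
clock: 12.1
position: [0.4551, -0.24, -0.0238]
eef_rot: [-3.095, 0.53, 0.004]
contact_force: [-0.6, -0.1, -0.2]
opening: 0.0856
grip_force: 0.0
```

carry_out(
  commands=[
    [0,0,0,0,0],
    [0,0,0,0,1],
    [0,0,0,0,1],
    [0,0,0,0,1],
    [0,0,0,0,1],
  ],
  force=20,
)

```text
clock: 12.6
position: [0.457, -0.2412, -0.0204]
eef_rot: [3.095, -0.531, 0.004]
contact_force: [-0.2, 1.4, 6.7]
opening: 0.0596
grip_force: 22.4
```

carry_out(
  commands=[
    [0,0,-0.3,0,1],
    [0,0,-0.5,0,1],
    [0,0,-0.6,0,1],
    [0,0,0,0,1],
    [0,0,0,0,1],
  ],
)

```text
clock: 13.1
position: [0.456, -0.2407, 0.0485]
eef_rot: [3.096, -0.532, 0.001]
contact_force: [0.2, 0.0, -3.5]
opening: 0.0598
grip_force: 22.6
```

```bash
cat > og.py <<'E'
from h import *
import sys
s=read_state();p,d=grab_frame("wrist");m=camera_model("wrist");W=cloud("wrist",d)
if len(sys.argv)>1: cv2.imwrite(sys.argv[1],p[...,::-1])
M=R.from_rotvec(s["eef_rot"]).as_matrix()
k=masks(p)["orange"]&(d>0);q=(W[k]-s["position"])@M;q[:,2]*=-1   # tool x, tool y, height over TCP
print(k.sum(),"tool-frame percentiles\n",np.percentile(q,[1,25,50,75,99],axis=0).round(3)," minworldz",np.percentile(W[k][:,2],1).round(3))
v=np.linalg.svd(q-q.mean(0))[2] if len(q)<8000 else np.linalg.svd((q-q.mean(0))[::8],full_matrices=False)[2]
print("axes",v.round(2).tolist());go(*s["position"],-19.5);print(s["opening"],s["grip_force"],s["contact_force"].round(1))
for n in("scene",):
    p,d=grab_frame(n);W=cloud(n,d);k=masks(p)["orange"]&(d>0)&(W[...,2]>.004);q=(W[k]-s["position"])@M;q[:,2]*=-1
    print(n,k.sum(),np.percentile(q,[1,25,50,75,99],axis=0).round(3))
E
python3 og.py pics/w9.png
```

```text
38557 tool-frame percentiles
 [[-0.007 -0.028 -0.002]
 [ 0.028 -0.018  0.008]
 [ 0.061  0.001  0.016]
 [ 0.094  0.02   0.027]
 [ 0.134  0.03   0.058]]  minworldz 0.047
axes [[-0.98, 0.0, 0.21], [0.0, 1.0, -0.0], [0.21, 0.0, 0.98]]
shift [ 0.01  0.   -0.02] turn 0.0 | yaw -19.5 pos [ 0.4554 -0.2403  0.0476] t 13.15
0.05980797520188869 22.615848183631897 [ 0.2  0.  -3.5]
scene 831 [[-0.005 -0.035 -0.005]
 [ 0.035 -0.031  0.01 ]
 [ 0.073  0.009  0.021]
 [ 0.108  0.023  0.033]
 [ 0.141  0.027  0.055]]
```

View pics/w9.png

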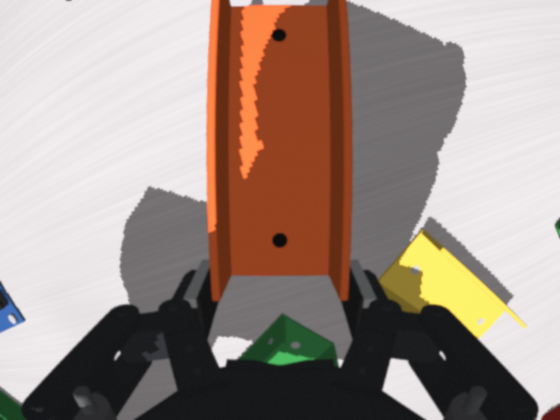

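The wrist view shows the channel held at its near end (flange ends at (215,297) and (345,297)), drooping about 12°. I lift with jerks to make it pivot down.

carry_out(
  commands=[
    [0,0,-1,0,1],
    [0,0,0,0,1],
    [0,0,-1,0,1],
    [0,0,0,0,1],
    [0,0,-1,0,1],
  ],
)

```text
clock: 13.7
position: [0.4528, -0.2384, 0.1925]
eef_rot: [-3.09, 0.531, 0.019]
contact_force: [-0.7, 0.3, -4.3]
opening: 0.0591
grip_force: 24.1
```

```bash
python3 og.py
```

```text
22513 tool-frame percentiles
 [[-0.018 -0.026 -0.048]
 [ 0.006 -0.013 -0.012]
 [ 0.029  0.003  0.012]
 [ 0.058  0.02   0.032]
 [ 0.103  0.032  0.068]]  minworldz 0.143
axes [[-0.84, 0.33, 0.43], [-0.01, 0.79, -0.62], [-0.54, -0.52, -0.66]]
shift [-0.11 -0.03  0.23] turn 0.0 | yaw -19.5 pos [ 0.4574 -0.2417  0.2038] t 13.75
0.05911280207672844 24.067140519618988 [-0.7  0.3 -4.3]
scene 932 [[-0.016 -0.033 -0.05 ]
 [ 0.021 -0.029 -0.018]
 [ 0.049  0.012  0.005]
 [ 0.076  0.025  0.027]
 [ 0.111  0.029  0.062]]
```

The droop is now about 45°. More bounces.

carry_out(
  commands=[
    [0,0,1,0,1],
    [0,0,-1,0,1],
    [0.7,0,-0.7,0,1],
    [0.3,0,0.5,0,1],
    [0,0,-0.7,0,1],
  ],
)

```text
clock: 14.3
position: [0.5017, -0.2559, 0.2339]
eef_rot: [-3.09, 0.53, 0.022]
contact_force: [0.5, 0.5, -3.4]
opening: 0.0595
grip_force: 25.6
```

```bash
python3 og.py
```

```text
17303 tool-frame percentiles
 [[-0.03  -0.026 -0.075]
 [-0.017 -0.012 -0.021]
 [-0.002  0.004  0.013]
 [ 0.016  0.021  0.038]
 [ 0.057  0.031  0.067]]  minworldz 0.158
axes [[0.43, 0.02, -0.9], [0.53, -0.82, 0.23], [-0.74, -0.57, -0.36]]
shift [-0.06 -0.02  0.2 ] turn 0.01 | yaw -19.5 pos [ 0.504  -0.2578  0.2438] t 14.35
0.05949241405137096 25.603208541870117 [ 0.5  0.5 -3.4]
scene 901 [[-0.028 -0.034 -0.077]
 [ 0.001 -0.03  -0.04 ]
 [ 0.018  0.013 -0.009]
 [ 0.036  0.024  0.022]
 [ 0.065  0.028  0.058]]
```

Now about 25° from vertical. I lower the free end to the bench while moving forward, so the drag swings it under.

carry_out(
  commands=[
    [0,0,1,0,1],
    [0,0,1,0,1],
    [0,0,0.8,0,1],
    [0,0,0.3,0,1],
    [0,0,0,0,1],
  ],
)

```text
clock: 14.9
position: [0.502, -0.2568, 0.0863]
eef_rot: [-3.096, 0.532, 0.002]
contact_force: [-0.5, -1.2, -2.3]
opening: 0.0597
grip_force: 30.2
```

```bash
python3 og.py
```

```text
21159 tool-frame percentiles
 [[-0.035 -0.027 -0.078]
 [-0.02  -0.017 -0.025]
 [-0.004  0.002  0.009]
 [ 0.014  0.021  0.034]
 [ 0.054  0.03   0.062]]  minworldz 0.008
axes [[-0.45, -0.0, 0.89], [-0.02, -1.0, -0.01], [0.89, -0.02, 0.45]]
shift [-0. -0.  0.] turn 0.0 | yaw -19.5 pos [ 0.5022 -0.2569  0.0865] t 14.95
0.05968822661524886 30.169717669487 [-0.5 -1.2 -2.3]
scene 711 [[-0.034 -0.036 -0.079]
 [-0.003 -0.031 -0.046]
 [ 0.015  0.014 -0.016]
 [ 0.031  0.023  0.014]
 [ 0.061  0.031  0.055]]
```

carry_out(
  commands=[
    [0,0,0.1,0,1],
    [0.2,0,0,0,1],
    [0.3,0,-0.05,0,1],
    [0.3,0,-0.04,0,1],
    [0,0,0,0,1],
  ],
)

```text
clock: 15.5
position: [0.5427, -0.2716, 0.0881]
eef_rot: [3.095, -0.531, 0.006]
contact_force: [0.1, 0.3, 6.2]
opening: 0.0588
grip_force: 32.2
```

```bash
python3 og.py
```

```text
18134 tool-frame percentiles
 [[-0.039 -0.027 -0.08 ]
 [-0.03  -0.017 -0.021]
 [-0.02   0.002  0.016]
 [-0.006  0.02   0.043]
 [ 0.027  0.03   0.065]]  minworldz 0.008
axes [[-0.25, -0.01, 0.97], [-0.04, -1.0, -0.02], [-0.97, 0.04, -0.24]]
shift [ 0.01 -0.    0.  ] turn 0.01 | yaw -19.5 pos [ 0.5422 -0.2714  0.0881] t 15.55
0.05876222167977207 32.24275588989258 [0.1 0.3 6.2]
scene 625 [[-0.529 -0.035 -0.082]
 [-0.013 -0.031 -0.05 ]
 [-0.002  0.018 -0.02 ]
 [ 0.011  0.024  0.011]
 [ 0.035  0.492  0.057]]
```

The drag works, and it's now 14° from vertical. Continue.

carry_out(
  commands=[
    [0.3,0,0,0,1],
    [0.3,0,0.02,0,1],
    [0.3,0,0.02,0,1],
    [0.2,0,0.02,0,1],
    [0,0,0,0,1],
  ],
)

```text
clock: 16.1
position: [0.5921, -0.2888, 0.0835]
eef_rot: [-3.096, 0.531, 0.003]
contact_force: [-1.1, -0.1, -0.2]
opening: 0.0595
grip_force: 31.8
```

```bash
python3 og.py
```

```text
894 tool-frame percentiles
 [[-0.036 -0.028 -0.025]
 [-0.026 -0.026  0.066]
 [-0.016 -0.025  0.067]
 [-0.008  0.029  0.067]
 [-0.001  0.031  0.068]]  minworldz 0.059
axes [[0.03, -0.99, -0.11], [-0.34, -0.12, 0.93], [-0.94, 0.01, -0.34]]
shift [ 0.01 -0.    0.  ] turn 0.0 | yaw -19.5 pos [ 0.5917 -0.2887  0.0836] t 16.15
0.0595300793145139 31.763556003570557 [-1.1 -0.1 -0.2]
scene 467 [[-0.533 -0.035 -0.079]
 [-0.028 -0.032 -0.048]
 [-0.018  0.02  -0.017]
 [-0.008  0.024  0.014]
 [ 0.001  0.717  0.062]]
```

It now stands vertical on its far end, but there isn't enough reach left to lay it forward. I lift a little, carry it back 110 mm, set the end down and continue.

carry_out(
  commands=[
    [0,0,-0.4,0,1],
    [-0.4,0,0,0,1],
    [-0.6,0,0,0,1],
    [-0.6,0,0,0,1],
    [-0.6,0,0,0,1],
  ],
)

```text
clock: 16.7
position: [0.487, -0.2514, 0.1042]
eef_rot: [-3.096, 0.532, 0.001]
contact_force: [0.7, -0.4, -2.1]
opening: 0.0594
grip_force: 31.4
```

carry_out(
  commands=[
    [0,0,0.2,0,1],
    [0,0,0.3,0,1],
    [0.3,0,0,0,1],
    [0.3,0,0,0,1],
    [0,0,0,0,1],
  ],
)

```text
clock: 17.2
position: [0.5185, -0.263, 0.0798]
eef_rot: [3.096, -0.531, 0.003]
contact_force: [0.3, 0.9, 4.3]
opening: 0.0596
grip_force: 35.3
```

```bash
python3 og.py
```

```text
10096 tool-frame percentiles
 [[-0.053 -0.027 -0.069]
 [-0.045 -0.016 -0.01 ]
 [-0.041  0.002  0.025]
 [-0.038  0.019  0.05 ]
 [-0.001  0.03   0.072]]  minworldz 0.011
axes [[-0.21, -0.0, -0.98], [-0.03, -1.0, 0.01], [-0.98, 0.03, 0.21]]
shift [0.01 0.   0.  ] turn 0.01 | yaw -19.5 pos [ 0.518  -0.2628  0.0799] t 17.25
0.059558506030741316 35.31845033168793 [0.3 0.9 4.3]
scene 403 [[-0.527 -0.035 -0.073]
 [-0.036 -0.032 -0.043]
 [-0.026  0.021 -0.012]
 [-0.017  0.024  0.02 ]
 [-0.003  0.482  0.066]]
```

It's 12° past vertical in the right direction. I lay it down along the arc.

carry_out(
  commands=[
    [0.44,0,0.13,0,1],
    [0.44,0,0.14,0,1],
    [0.32,0,0.21,0,1],
    [0.32,0,0.22,0,1],
    [0,0,0,0,1],
  ],
)

```text
clock: 17.8
position: [0.5912, -0.2888, 0.0447]
eef_rot: [3.095, -0.531, 0.007]
contact_force: [2.6, -1.1, 6.7]
opening: 0.0595
grip_force: 41.4
```

```bash
python3 og.py
```

```text
679 tool-frame percentiles
 [[-0.013 -0.028  0.069]
 [-0.008 -0.026  0.072]
 [-0.005 -0.024  0.075]
 [-0.002  0.029  0.078]
 [ 0.002  0.031  0.081]]  minworldz 0.114
axes [[0.0, -1.0, -0.0], [0.76, 0.0, -0.66], [0.66, 0.0, 0.76]]
shift [ 0.01 -0.    0.01] turn 0.0 | yaw -19.5 pos [ 0.5907 -0.2886  0.0452] t 17.85
0.059470716866755126 41.418641209602356 [ 2.6 -1.1  6.7]
scene 241 [[-0.515 -0.036 -0.037]
 [-0.093 -0.033 -0.004]
 [-0.072 -0.032  0.017]
 [-0.051 -0.03   0.037]
 [-0.003  0.761  0.074]]
```

carry_out(
  commands=[
    [0.25,0,0.29,0,1],
    [0.25,0,0.29,0,1],
    [0.17,0,0.34,0,1],
    [0.17,0,0.32,0,1],
    [0,0,0,0,1],
  ],
)

```text
clock: 18.4
position: [0.6304, -0.3028, -0.0172]
eef_rot: [3.095, -0.531, 0.007]
contact_force: [4.5, -1.6, 5.1]
opening: 0.0592
grip_force: 26.2
```

```bash
python3 og.py
```

```text
388 tool-frame percentiles
 [[-0.01  -0.027  0.066]
 [-0.008 -0.026  0.07 ]
 [-0.007  0.028  0.074]
 [-0.006  0.029  0.077]
 [-0.004  0.031  0.082]]  minworldz 0.048
axes [[-0.0, -1.0, 0.0], [-0.29, 0.0, 0.96], [-0.96, 0.0, -0.29]]
shift [0.01 0.   0.01] turn 0.01 | yaw -19.5 pos [ 0.6298 -0.3025 -0.0169] t 18.45
0.05919445430105469 26.194494366645813 [ 4.5 -1.6  5.1]
scene 508 [[-0.157 -0.034  0.025]
 [-0.123 -0.031  0.057]
 [-0.096 -0.02   0.068]
 [-0.068  0.004  0.079]
 [-0.006  0.92   0.094]]
```

Tilt is about 17°. I lower 9 mm more and release, then back up and look.

carry_out(
  commands=[
    [0.02,0,0.18,0,1],
    [0,0,0,0,0.2],
    [0,0,0,0,0.2],
    [0,0,0,0,0],
    [0,0,0,0,0],
  ],
)

```text
clock: 19.0
position: [0.6291, -0.302, -0.0264]
eef_rot: [-3.096, 0.532, 0.001]
contact_force: [0.6, -0.1, 0.1]
opening: 0.0854
grip_force: 0.0
```

carry_out(
  commands=[
    [0,0,-0.5,0,0],
    [0,0,-1,0,0],
    [-0.5,0,-1,0,0],
    [-0.9,0,-0.5,0,0],
    [0,0,0,0,0],
  ],
)

```text
clock: 19.5
position: [0.5644, -0.2789, 0.1217]
eef_rot: [3.095, -0.532, 0.002]
contact_force: [1.4, -0.5, -1.0]
opening: 0.0854
grip_force: 0.0
```

```bash
python3 - <<'E'
from h import *
comps("wrist",["orange"],save="pics/w10.png",rim=.006)
comps("scene",["orange"],rim=.006)
go(.56,-.276,-.02,-19.5)
E
```

```text
wrist orange [279. 207.] (array([ 555.8, -277.5]), 149.4, 59.0, -19.2, 11027, array([37.1, 38.5, 39.8]))
    rim (array([ 555.7, -277.6]), 149.3, 59.0, -19.3, 11024, array([37.1, 38.5, 39.8]))
scene orange [214. 207.] (array([ 555.8, -272.2]), 152.6, 65.2, -20.1, 763, array([ 6.4, 37.8, 42.8]))
    rim (array([ 557.3, -270.4]), 149.3, 63.7, -18.6, 465, array([37. , 39.2, 43.1]))
shift [-0.17 -0.03  2.78] turn -0.0 | yaw -19.5 pos [ 0.5672 -0.2801  0.1189] t 19.6
```

View pics/w10.png

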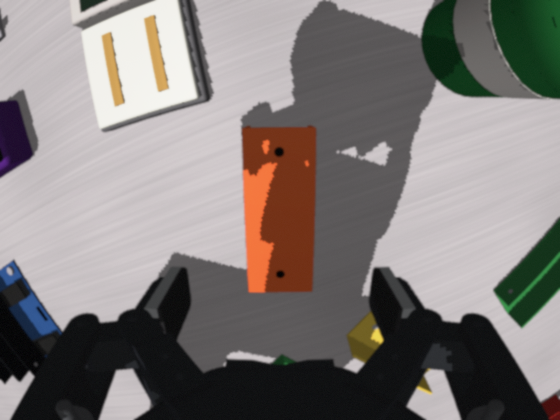

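The orange channel now lies web up at (280,210) in the picture, with its top at z≈39 mm. The bystanders are untouched. I grip it at its middle.

carry_out(
  commands=[
    [-0.23,0.03,0.7,0,0],
    [0,0,0.8,0,0],
    [0,0,0.8,0,0],
    [0,0,0.4,0,0],
    [0,0,0.24,0,0],
  ],
)

```text
clock: 20.1
position: [0.5551, -0.2769, -0.0332]
eef_rot: [-3.094, 0.531, 0.007]
contact_force: [0.6, -0.6, -0.4]
opening: 0.0857
grip_force: 0.0
```

carry_out(
  commands=[
    [0,0,0,0,0],
    [0,0,0,0,1],
    [0,0,0,0,1],
    [0,0,0,0,1],
    [0,0,0,0,1],
  ],
  force=45,
)

```text
clock: 20.6
position: [0.5571, -0.2783, -0.0276]
eef_rot: [3.095, -0.531, 0.005]
contact_force: [1.0, 0.4, 5.7]
opening: 0.0593
grip_force: 50.8
```

carry_out(
  commands=[
    [0,0,-0.3,0,1],
    [0,0,-0.7,0,1],
    [0,0,-0.9,0,1],
    [0,0,-0.6,0,1],
    [0,0,0,0,1],
  ],
)

```text
clock: 21.1
position: [0.5583, -0.2793, 0.1018]
eef_rot: [3.092, -0.531, 0.014]
contact_force: [0.5, -1.2, -2.8]
opening: 0.0592
grip_force: 50.3
```

carry_out(
  commands=[
    [0,0,0,-1,1],
    [0,0,0,-1,1],
    [0,0,0,-1,1],
    [0,0,0,-1,1],
    [0,0,0,-1,1],
  ],
)

```text
clock: 21.6
position: [0.5548, -0.2771, 0.0945]
eef_rot: [-3.14, -0.018, 0.004]
contact_force: [-0.3, 0.9, -3.2]
opening: 0.0596
grip_force: 50.0
```

carry_out(
  commands=[
    [0,0,0,-1,1],
    [0,0,0,-0.3,1],
    [0,0,0,0,1],
  ],
)

```text
clock: 21.9
position: [0.5553, -0.2773, 0.0949]
eef_rot: [-3.137, -0.155, 0.002]
contact_force: [0.2, -0.4, -3.4]
opening: 0.0595
grip_force: 50.0
```

```bash
python3 og.py;python3 - <<'E'
from h import *
go(.53,.10,.1,5.85)
E
```

```text
35069 tool-frame percentiles
 [[-0.03  -0.028  0.066]
 [ 0.005 -0.013  0.067]
 [ 0.03   0.001  0.068]
 [ 0.052  0.016  0.068]
 [ 0.07   0.03   0.069]]  minworldz 0.161
axes [[-1.0, 0.0, 0.0], [-0.0, -1.0, -0.0], [0.0, -0.0, 1.0]]
shift [-0. -0.  0.] turn 6.28 | yaw 5.6 pos [ 0.5554 -0.2774  0.0951] t 21.95
0.05947182842110183 50.01569867134094 [ 0.2 -0.4 -3.4]
scene 482 [[-0.741 -0.033 -0.058]
 [ 0.008 -0.023  0.063]
 [ 0.032 -0.004  0.066]
 [ 0.056  0.014  0.067]
 [ 0.073  0.202  0.071]]
shift [ 0.23 -7.56 -0.09] turn -0.05 | yaw 5.6 pos [ 0.5556 -0.2775  0.0953] t 22.0
```

Held level, web up. I carry it towards the cradle and stop short to measure.

carry_out(
  commands=[
    [0,-0.6,0,0,1],
    [0.05,-0.9,0,0,1],
    [0.05,-0.9,0,0,1],
    [0.05,-0.9,0,0,1],
    [0.05,-0.9,0,0,1],
  ],
)

```text
clock: 22.5
position: [0.5446, -0.0661, 0.0958]
eef_rot: [3.138, 0.154, 0.0]
contact_force: [0.7, 0.3, -3.3]
opening: 0.0592
grip_force: 50.1
```

carry_out(
  commands=[
    [0.05,-0.9,0,0,1],
    [0,-0.9,0,0,1],
    [0,-0.9,0,0,1],
    [0,-0.6,0,0,1],
    [0,0,0,-0.06,1],
  ],
)

```text
clock: 23.0
position: [0.5302, 0.1004, 0.0958]
eef_rot: [-3.136, -0.169, 0.0]
contact_force: [-0.1, -1.6, -3.4]
opening: 0.0592
grip_force: 50.3
```

```bash
cat > fin.py <<'E'
from h import *
import sys
s=read_state();p,d=grab_frame("wrist");W=cloud("wrist",d);m=masks(p);M=R.from_rotvec(s["eef_rot"]).as_matrix()
cv2.imwrite(sys.argv[1],p[...,::-1])
q=(W-s["position"])@M  # tool frame
def ends(k,nm):
    a=q[k];print(nm,k.sum(),"x",np.percentile(a[:,0],[.2,1,99,99.8]).round(4),"y",np.percentile(a[:,1],[.2,1,99,99.8]).round(4),"rect",rect(W[k]))
ends(m["orange"]&(d>0)&(W[...,2]>s["position"][2]+.06),"orange top")
k=m["black"]&(d>0)&(W[...,2]>.05)&(W[...,2]<.061)&(W[...,1]>.12)&(W[...,1]<.30)
h,e=np.histogram(q[k][:,1],np.arange(-.2,.1,.002));print([(round(b*1000),int(n)) for n,b in zip(h,e) if n>60])
for lo,hi in((-.2,-.12),(-.12,-.075),(-.075,0)):
    j=k&(q[...,1]>lo)&(q[...,1]<hi)
    if j.sum()>50:ends(j,(lo,hi))
go(.5117,.2012,.06,5.85)
E
python3 fin.py pics/w11.png
```

```text
orange top 35402 x [-0.0332 -0.0304  0.0699  0.0705] y [-0.0266 -0.026   0.0319  0.0325] rect (array([547.4,  99.4]), 107.8, 60.7, 5.9, 35402, array([162.1, 163.3, 164.5]))
[(-160, 301), (-158, 620), (-106, 166), (-104, 423), (-102, 378), (-100, 469), (-98, 576)]
(-0.2, -0.12) 926 x [-0.0802 -0.0785  0.0651  0.0662] y [-0.16   -0.1596 -0.1563 -0.156 ] rect (array([506.3, 257. ]), 146.8, 4.4, 6.1, 926, array([50.2, 54.2, 56.6]))
(-0.12, -0.075) 2012 x [-0.0794 -0.0768  0.0652  0.0664] y [-0.1055 -0.1051 -0.0968 -0.0965] rect (array([512.5, 200.3]), 147.1, 9.0, 5.7, 2012, array([50.4, 55.4, 56.9]))
shift [-0.16 -2.08  0.71] turn 0.07 | yaw 6.1 pos [0.5306 0.0985 0.0957] t 23.05
```

View pics/w11.png

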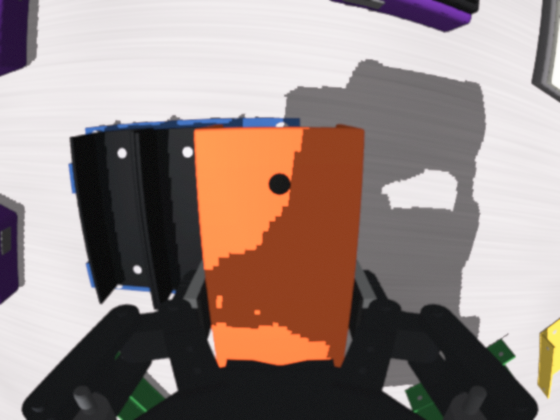

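The held orange channel is at (280,240) and the trays are at (190,215) and (110,215). Measured in the tool frame, the pair's seam lies 104 mm along -y and about 4.5 mm along -x from the orange centre. I shift over and lower.

carry_out(
  commands=[
    [-0.09,-0.5,0,0.03,1],
    [0,-0.6,0,0,1],
    [0,-0.6,0,0,1],
    [0,-0.38,0,0,1],
    [0,0,0,0,1],
  ],
)

```text
clock: 23.55
position: [0.516, 0.2006, 0.0956]
eef_rot: [-3.137, -0.161, -0.0]
contact_force: [-0.2, -0.8, -3.1]
opening: 0.0593
grip_force: 50.3
```

carry_out(
  commands=[
    [0,0,0.5,0,1],
    [0,0,0.4,0,1],
    [0,0,0.2,0,1],
    [0,0,0,0,1],
  ],
)

```text
clock: 23.95
position: [0.5153, 0.1982, 0.0394]
eef_rot: [3.137, 0.157, -0.005]
contact_force: [0.2, -0.6, -2.6]
opening: 0.0592
grip_force: 50.3
```

```bash
python3 fin.py pics/w12.png
```

```text
orange top 35584 x [-0.0327 -0.0299  0.0705  0.0711] y [-0.029  -0.0283  0.0297  0.0303] rect (array([532.8, 199.6]), 108.2, 60.5, 5.6, 35584, array([106.8, 108. , 109.3]))
[(-64, 532), (-62, 881), (50, 846), (52, 394)]
(-0.075, 0) 1474 x [-0.0265 -0.0239  0.0707  0.0716] y [-0.0644 -0.0641 -0.0064 -0.0034] rect (array([544.3, 256.6]), 116.6, 52.5, -26.4, 1474, array([50.4, 56.5, 58.2]))
shift [-0.08 -0.06 -0.39] turn -0.02 | yaw 5.8 pos [0.5161 0.1987 0.0405] t 24.0
```

carry_out(
  commands=[
    [0,-0.1,0,0,1],
    [0,0,0.3,0,1],
    [0,0,0.2,0,1],
    [0,0,0,0,1],
  ],
)

```text
clock: 24.4
position: [0.5147, 0.2046, 0.0149]
eef_rot: [3.137, 0.16, -0.003]
contact_force: [-0.4, 0.1, -2.9]
opening: 0.0591
grip_force: 50.3
```

```bash
python3 fin.py pics/w13.png
```

```text
orange top 35590 x [-0.033  -0.0301  0.0703  0.0708] y [-0.0286 -0.028   0.0301  0.0307] rect (array([531.8, 205.4]), 108.1, 60.7, 6.0, 35590, array([81.8, 83.1, 84.3]))
[(-58, 397), (-56, 1296), (56, 895), (58, 695), (60, 216)]
(-0.075, 0) 1754 x [-0.0152 -0.0136  0.0705  0.0712] y [-0.0577 -0.0574 -0.0538 -0.0008] rect (array([549.7, 256.6]), 104.2, 47.6, -26.7, 1754, array([50.3, 56. , 57.7]))
shift [-0.08  0.06 -0.89] turn -0.0 | yaw 5.8 pos [0.5152 0.2047 0.0155] t 24.45
```

Centred: pair midpoint +1.5 mm, orange +1 mm, ends in line. I lower it home.

carry_out(
  commands=[
    [0,0,0.2,0,1],
    [0,0,0.15,0,1],
    [0,0,0.06,0,1],
    [0,0,0,0,1],
  ],
)

```text
clock: 24.85
position: [0.5149, 0.2045, -0.0055]
eef_rot: [3.137, 0.16, -0.002]
contact_force: [-0.2, -0.2, -3.5]
opening: 0.0594
grip_force: 50.4
```

carry_out(
  commands=[
    [0,0,0.04,0,1],
    [0,0,0,0,1],
  ],
)

```text
clock: 25.05
position: [0.5155, 0.2047, -0.0068]
eef_rot: [3.137, 0.16, 0.0]
contact_force: [0.3, 0.8, -3.1]
opening: 0.0588
grip_force: 50.4
```

```bash
python3 fin.py pics/w14.png
```

```text
orange top 35624 x [-0.0334 -0.0306  0.0698  0.0704] y [-0.0286 -0.028   0.0301  0.0307] rect (array([532.4, 205.5]), 107.6, 60.9, 6.1, 35624, array([59.6, 60.8, 62.1]))
[(-58, 552), (-56, 1648), (-54, 62), (56, 1123), (58, 959), (60, 283)]
(-0.075, 0) 2456 x [-0.0629 -0.0586  0.069   0.0697] y [-0.0577 -0.0574 -0.0012 -0.0001] rect (array([514.6, 233.6]), 135.8, 57.9, 6.0, 2456, array([50.3, 55.5, 60. ]))
shift [-0.08  0.06 -1.33] turn -0.0 | yaw 5.8 pos [ 0.5155  0.2047 -0.0067] t 25.1
```

Only about 1 mm left. I release with a small opening, raise and check.

carry_out(
  commands=[
    [0,0,0.02,0,1],
    [0,0,0,0,0.18],
    [0,0,0,0,0.18],
    [0,0,0,0,0.18],
  ],
)

```text
clock: 25.5
position: [0.5157, 0.2048, -0.0075]
eef_rot: [-3.137, -0.16, -0.001]
contact_force: [-0.7, 0.6, -0.1]
opening: 0.0701
grip_force: 0.0
```

carry_out(
  commands=[
    [0,0,-0.3,0,0.18],
    [0,0,-0.8,0,0.18],
    [0,0,-1,0,0.18],
    [-0.5,0,-0.8,0,0.18],
    [-0.5,0,0,0,0],
  ],
)

```text
clock: 26.0
position: [0.4688, 0.2005, 0.1428]
eef_rot: [-3.135, -0.159, -0.018]
contact_force: [0.3, 0.5, -0.1]
opening: 0.0826
grip_force: 0.0
```

```bash
cat > chk.py <<'E'
from h import *
s=read_state();p,d=grab_frame("wrist");W=cloud("wrist",d);m=masks(p)
a=np.radians(5.8);ex=np.array([np.cos(a),np.sin(a)]);ey=np.array([-ex[1],ex[0]])
r=W[...,:2]-np.array([.5087,.2305]);X=r@ex;Y=r@ey
def rep(n,k):print(n,rect(W[k]),"X",np.percentile(X[k],[.5,99.5]).round(4),"Y",np.percentile(Y[k],[.5,99.5]).round(4))
o=m["orange"]&(d>0)&(abs(X)<.12)&(abs(Y)<.12);t=o&(W[...,2]>.053);rep("orange",t)
q=W[t];c=np.linalg.lstsq(np.c_[X[t],Y[t],np.ones(t.sum())],q[:,2],rcond=None)[0];print("tilt deg",np.degrees(c[:2]).round(2),"z",c[2].round(4))
b=m["black"]&(d>0)&(W[...,2]>.049)&(W[...,2]<.060)&(abs(X)<.1)
for n,lo,hi in(("set +y flange",.015,.05),("loose -y flange",-.11,-.07)):rep(n,b&(Y>lo)&(Y<hi))
g=m["blue"]&(d>0)&(W[...,2]>.03)&(Y>.01)&(Y<.09)
if g.sum()>20:rep("posts",g)
go(*s["position"],5.8)
E
python3 chk.py
```

```text
orange (array([504.6, 202. ]), 148.0, 60.6, 6.0, 12679, array([55.1, 56.8, 58.3])) X [-0.0799  0.0663] Y [-0.0573  0.002 ]
tilt deg [-0.46 -0.08] z 0.0567
set +y flange (array([498.2, 259.2]), 146.3, 4.8, 5.9, 681, array([49.2, 52.3, 54.2])) X [-0.0791  0.0648] Y [0.0273 0.0316]
loose -y flange (array([509.4, 144.2]), 146.8, 4.9, 5.9, 741, array([49.3, 52.5, 54.3])) X [-0.0803  0.0641] Y [-0.0882 -0.0837]
posts (array([499.9, 265.1]), 141.4, 12.4, 4.7, 642, array([38.4, 45.1, 53.6])) X [-0.0723  0.0612] Y [0.0304 0.0407]
shift [ 0.12 -0.   -0.06] turn 0.02 | yaw 5.9 pos [0.4628 0.1997 0.14  ] t 26.05
```

```bash
python3 -c "
from plant import *
print(job_done())"
```

```text
the job is handed in; nothing more can be done
None
```

The job is handed in at about 26 s. The loose tray lies snug beside the set one, and the set tray's flange edge still reads in contact with the posts. The orange channel is turned over and fully home along the middle of the pair, its ends within about 2 mm of theirs and its centre within about 1 mm of the seam. No bystander was touched.

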